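# Lock the sample rack with its retaining rod and hold it clear of the drip tray

### The job

Lock the two boxes into the open-fronted sample rack: take the long retaining rod out of the rod stand, pass it down through all three eyelets at the front of the rack until its collar sits on the top eyelet, and let go of it. Then take the rack by its top handle, lift it straight up about 10 cm clear of the drip tray and finish there, still holding it level and steady in the air. Leave the short rod in its stand and the other things on the bench where they are.

Things in the scene. Friction and masses are not known exactly. Their poses are not given: they have to be found in the camera images.
- rack: Loose two-tier rack of bright sheet steel, 82 (x) x 86 (y) x 176 mm tall over its handle, standing in the tray; 0.5 to 0.7 kg loaded. Origin: centre of its underside. Open front faces its -x, roughly to the robot. Each of its 3 shelves has a front tab 22 x 26 x 3 mm with an 11 mm eyelet, in one vertical line at x = -52 mm, y = 0; eyelet tops 125, 69, 13 mm above the origin.
- rack_eye (a point): Centre of the mouth of the rack's top eyelet, level with the top shelf's upper face (125 mm above the rack's origin); axes as the rack's, z up. Nothing stands above that face but the handle, whose front upright is 22 mm behind this point.
- rack_handle (a point): Middle of the handle bar on top of the rack, 172 mm above the rack's origin, axes as the rack's; the load hangs centred below it within 6 mm. Flat-sided steel bar 60 mm long along x, 10 mm wide (y), 8 mm tall, 43 mm free below; take it from above, fingers closing along y. The locked rod's grip stands 52 mm in front, its top 3 mm lower.
- drip_tray: Shallow grey plastic tray 156 x 136 mm, rim 14 mm high, fixed to the bench; the rack stands on its 3 mm thick floor. Origin: centre of its underside, on the bench top.
- rod_stand: White plastic block 56 (x) x 130 (y) x 40 mm tall with a 70 x 144 mm foot, fixed to the bench, with two upright bores of 9.5 mm, 30 mm deep, at y = +36 and -36 mm, in each of which a rod stands. Origin: centre of its underside, z up.
- long_rod: Taller of the two rods in the stand, loose, 50 g: steel, 8 mm thick, 122 mm long with a 7 mm tapered tip; then a collar 18 mm across, 4 mm thick; then a dark round grip 13 mm across, 40 mm long. Origin: its tip; z up along the rod, top at 166 mm. In either bore, tip 10 mm above the bench, leaning up to 3 degrees.
- long_rod_collar (a point): On the long rod's axis, 122 mm above its tip: the underside of the collar, which rests on the rack's top eyelet when the rod is home.
- long_rod_grip (a point): On the long rod's axis, 152 mm above its tip, 30 mm above the collar's underside: where to take the rod from above, between two fingers. Closing flat pads on it stands the rod nearly straight in the fingers.
- short_rod: The short retaining rod in the other bore, for another rack, loose: same shape but only 66 mm below the collar (110 mm over all). Origin: its tip. To be left alone.
- lower_box: Brown cardboard sample box with slip-over lid, 77 x 77 x 50 mm, loose, 0.08 to 0.15 kg, lying on the rack's lower shelf with about 2 mm play at the sides and open to the front. Origin: centre of its underside, 13 mm above the rack's origin.
- upper_box: Same box on the middle shelf; its underside is 69 mm above the rack's origin.
- dropper_bottle: Bystander: small dark dropper bottle, 33 mm across, 82 mm tall, loose, standing between tray and stand. Origin: centre of its underside.
- blue_cap_bottle: Bystander: white plastic bottle with blue screw cap, 56 mm across, 106 mm tall, loose, standing behind. Origin: centre of its underside.
- beaker_2: Bystander: glass beaker, 60 mm across, 70 mm tall, loose, standing at the left. Origin: centre of its underside.

How it is judged:
On the way, in this order (a step that is already met when the one before it is completed fails the run):
1. the long rod stands home in the rack's eyelets, collar on the top eyelet, let go, the rack still standing in the tray (z of long_rod_collar in the frame of rack_eye between -0.004 and 0.004 m and x of long_rod_collar in the frame of rack_eye between -0.005 and 0.005 m and y of long_rod_collar in the frame of rack_eye between -0.005 and 0.005 m and angle between the z axis of long_rod and the z axis of rack, either way round below 0.1 rad and contact force between the fingers and long_rod below 0.2 N and z of rack in the frame of drip_tray below 0.01 m), for 0.2 s.
2. the rack, rod and boxes in it, is held clear of the tray (z of rack in the frame of drip_tray above 0.06 m and contact force between the fingers and rack above 1 N and z of long_rod_collar in the frame of rack_eye between -0.004 and 0.004 m and x of long_rod_collar in the frame of rack_eye between -0.005 and 0.005 m and y of long_rod_collar in the frame of rack_eye between -0.005 and 0.005 m and angle between the z axis of long_rod and the z axis of rack, either way round below 0.1 rad), for 0.2 s.
At the end, for the whole second after the job is handed in: Rack held by its handle (TCP within 35 mm of the bar's middle), underside 60 to 160 mm above the tray's underside and within 80 mm of over its middle, tilt under 5 degrees, at rest; rod home (4 mm in height, 5 mm sideways, 0.1 rad), untouched by the fingers; both boxes on their shelves (all of step 2 and z of rack in the frame of drip_tray below 0.16 m and angle between rack's own z axis and vertical below 0.087 rad and linear speed of rack below 0.02 m/s and angular speed of rack below 0.15 rad/s and distance between the grasp point and rack_handle below 0.035 m and horizontal distance between rack and drip_tray below 0.08 m and x of lower_box in the frame of rack between -0.016 and 0.016 m and y of lower_box in the frame of rack between -0.01 and 0.01 m and z of lower_box in the frame of rack between 0.007 and 0.019 m and x of upper_box in the frame of rack between -0.016 and 0.016 m and y of upper_box in the frame of rack between -0.01 and 0.01 m and z of upper_box in the frame of rack between 0.063 and 0.075 m and contact force between the fingers and long_rod below 0.2 N); the arm keeps its last pose, push and grip.
It fails at once if the rack is lifted before the rod is home (z of rack in the frame of drip_tray above 0.02 m and not (z of long_rod_collar in the frame of rack_eye between -0.004 and 0.004 m and x of long_rod_collar in the frame of rack_eye between -0.005 and 0.005 m and y of long_rod_collar in the frame of rack_eye between -0.005 and 0.005 m and angle between the z axis of long_rod and the z axis of rack, either way round below 0.1 rad)).
It fails at once if the rack is tipped by more than 12 degrees (angle between rack's own z axis and vertical above 0.21 rad).
It fails at once if the short rod is drawn from its stand (distance of short_rod from where it was at the start of the episode above 0.02 m).
It fails at once if a bottle or the beaker is moved by more than 40 mm or knocked over (distance of any of dropper_bottle, blue_cap_bottle, beaker_2 from where it was at the start of the episode above 0.04 m or angle between any of dropper_bottle, blue_cap_bottle, beaker_2's own z axis and vertical above 0.5 rad).
It also fails if it takes over 61 s, if anything falls off the work surface, if the arm or the gripper's body presses on something with over 40 N, if the wrist force passes 120 N, or if a joint passes its speed limit or range.

### The arm

A 7-joint arm with a two-finger parallel gripper is mounted at the origin on a cart in front of the work surface, level with it; the furniture and walls round the work are solid. World frame = base frame: x ahead of the robot, y to its left, z up, the work surface at z = 0. Lengths are in m, angles in rad, forces in N, time in s.
With the tool pointing down it reaches from about 0.35 to 0.9 m from the base axis. Payload 8.1 kg.
Tool frame: the origin (TCP) lies between the finger pads, 19 mm behind the fingertips; this is the grasp point; z points along the fingers, y is the line along which they close (so a half turn about z gives the same grasp; the last joint's range is limited). The gripper opens to 92 mm and grips with 3 to 60 N. Pads are 19 mm wide; open, the fingers measure 130 mm over their backs; the gripper's body (75 mm by 190 mm) begins 47 mm behind the grasp point.
Start: joints at [1.01, 0.434, 0.025, 1.573, -0.012, 1.134, -0.075], TCP at [0.276, -0.561, 0.246] pointing down, gripper open.
Joint ranges: [-2.62, 2.62], [-0.44, 2.09], [-1.27, 1.32], [0.08, 2.57], [-1.32, 4.46], [0.12, 2], [-2.74, 2.74]. Speed limits (rad/s): [2.22, 2.22, 3.01, 3.01, 3.14, 3.14, 3.14].

### API

Orientations are given as a rotation vector (axis times angle).
In Python, from cell import telemetry, vision, job gives the robot as it stands. The module is installed in compiled form; this text tells all that it offers.
- The arm moves only by the shell command python3 -m creep 'ROWS' [FORCE]. ROWS is text: rows parted by semicolons, each of 7 numbers parted by spaces: the finger opening in cm, from 0 to 9.18, then the shift along the tool's x, y, z in cm, then the turn, a rotation vector about the tool's x, y, z in degrees. A call has 1 to 5 rows; each row is the pose to reach, as a shift and turn from the pose commanded when the call began, along the tool's axes at that moment; what a row does not reach only later rows make up. A row lasts 1/8 s, in which the tool goes at most 62.5 mm and 10.7 degrees, less where a joint would pass 70% of its speed; a pose out of reach is approached as far as the arm can. A call with a gripper value outside its range is refused whole. The fingers move at their own pace and stop on an object; FORCE is the grip in N (left out, the last holds). Time passes only in rows, so rows that repeat a pose let the fingers close. It gives the time, the measured TCP pose, the force, the opening and the grip force at its end, in the units of the state.
- telemetry.observe(): the state, without advancing time (a new reading comes with each control period).
- vision.get_image(name): name is "side" or "top" or "wrist"; returns the picture (384x512x3 uint8, red, green, blue); there is no depth.
- vision.camera_info(name): a dict with "fov_y" (degrees; the focal length in pixels is half the picture's height over the tangent of half this angle, whatever the lens; pixels are square), "cx", "cy" (the principal point, pixels), "dist_coeffs" ([k1, k2, p1, p2, k3] as OpenCV has them; the pictures are not rectified), "extrinsics" (4x4, takes a point from camera to world coordinates). Camera axes: x right, y down, z forward; pixel columns grow to the right and rows downward; lengths in m; the calibration is good to about 2 mm. A picture is of the moment at which its call begins: read the wrist's pose just before it. camera_info takes no time and is no camera call; for the wrist camera it gives the pose at the moment of the call.
- job.sign_off(): hands the job in; it is judged then, once.
The state is a dict: "clock": time; "joints": joint angles; "dq": joint speeds; "joint_efforts": joint torques, N m; "position": TCP position; "ee_rot": TCP orientation; "force": force on the tool from outside, world axes, zero at the start; "ft_torque": the same for the moment, N m; "width": opening from 0.0 (shut) to 1.0 (fully open); "gripper_force": force on a finger pad.
Only numpy, scipy, OpenCV 4.12 (cv2) and the standard library are available. Lean on these libraries where they do the work, as an engineer would, in place of code of your own. Each camera call takes 0.05 s, during which the arm holds its last target. There are 200 camera calls.

## Working session

There is one attempt and no reset: what is moved stays moved. The work goes in short steps, Python scripts to look and compute and a shell command to move; the robot and the scene stay as the last step left them, time stands still between calls to the robot, and variables do not carry over. Pictures are saved under pics/ and viewed, at most 10 in all, crops included, and the job is handed in when it is done.

```bash
mkdir -p pics
python3 - <<'E'
from cell import telemetry, vision
import cv2
s=telemetry.observe(); print(s)
for n in("side","top"):
    i=vision.camera_info(n); print(n,i)
    cv2.imwrite(f"pics/{n}0.png",vision.get_image(n)[:,:,::-1])
print(vision.camera_info("wrist"))
E
```

```text
{'clock': 0.0, 'joints': array([ 1.01038108,  0.43524113,  0.02500394,  1.57412465, -0.01161563,
        1.13396916, -0.07511128]), 'dq': array([-1.72140880e-04, -1.64235183e-03,  4.14962308e-04, -2.58218679e-04,
       -1.52713625e-03, -7.48379442e-04,  3.94725291e-05]), 'joint_efforts': array([-1.30290409e-03, -6.67841506e+01,  9.84525606e-01, -3.14464831e+01,
       -6.05390710e-02,  4.27536992e-02,  2.33975970e-04]), 'position': array([ 0.27596666, -0.56023044,  0.24472336]), 'ee_rot': array([-3.05820836e+00, -7.12349064e-01,  7.87000737e-04]), 'force': array([ 0.52233969, -0.50624666, -0.28173068]), 'ft_torque': array([-0.01418553,  0.00350937,  0.02254294]), 'gripper_force': 0.0, 'width': 0.9991937476781613}
side {'fov_y': 57.10963313529831, 'cx': 252.0825006621098, 'cy': 196.45545858497968, 'dist_coeffs': array([0.03487867, 0.        , 0.        , 0.        , 0.        ]), 'extrinsics': array([[ 0.80477224, -0.3850265 ,  0.45177011,  0.20340326],
       [-0.59336409, -0.50111777,  0.62992066, -0.50189897],
       [-0.01614612, -0.77500682, -0.63174657,  0.69585321],
       [ 0
[... 211 characters left out ...]
,  0.        ]), 'extrinsics': array([[ 0.06738523, -0.9750403 ,  0.21155527,  0.36157596],
       [-0.9977122 , -0.06700832,  0.00895867,  0.05633213],
       [ 0.0054409 , -0.21167496, -0.97732498,  1.33058368],
       [ 0.        ,  0.        ,  0.        ,  1.        ]])}
{'fov_y': 66.46032869628685, 'cx': 257.5733958228896, 'cy': 193.15921397308497, 'dist_coeffs': array([0.00023737, 0.        , 0.        , 0.        , 0.        ]), 'extrinsics': array([[ 0.44043279, -0.85663127, -0.26870397,  0.34906838],
       [-0.89778252, -0.42102463, -0.12932445, -0.52328482],
       [-0.00234762,  0.29819646, -0.95450163,  0.38467799],
       [ 0.        ,  0.        ,  0.        ,  1.        ]])}
```

```bash
python3 -c "
import cv2
a=cv2.imread('pics/side0.png');b=cv2.imread('pics/top0.png')
cv2.imwrite('pics/s1.png',cv2.resize(a,(800,600),interpolation=2))
cv2.imwrite('pics/t1.png',cv2.resize(b,(800,600),interpolation=2))"
```

```text
(no output)
```

View pics/s1.png

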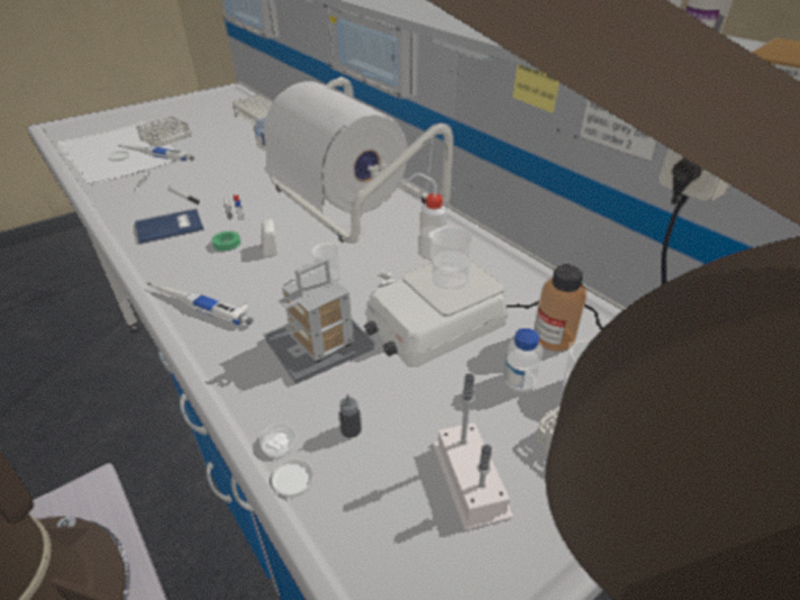

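View pics/t1.png

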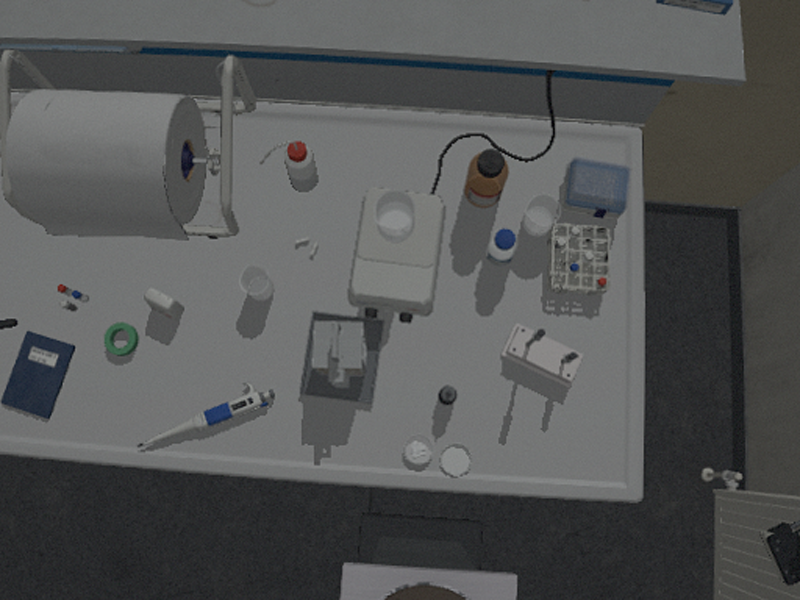

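The long rod is the left-hand (taller) one, with its grip top at about (469,378) in the enlarged side view and (537,333) in the top view. The rack stands in the tray at about (320,310) in the side view. I'll enlarge these areas.

```bash
cat > h.py <<'E'
import numpy as np, cv2
from scipy.optimize import least_squares
from scipy.spatial.transform import Rotation as R
from cell import telemetry, vision
def K(i):
    f=192/np.tan(np.radians(i["fov_y"]/2)); return np.array([[f,0,i["cx"]],[0,f,i["cy"]],[0,0,1.]])
def proj(i,P):
    T=np.linalg.inv(i["extrinsics"]); return cv2.projectPoints(np.atleast_2d(P).astype(float),cv2.Rodrigues(T[:3,:3])[0],T[:3,3],K(i),i["dist_coeffs"])[0][:,0]
def tri(obs,p0=(.5,0,.1)):
    "obs: list of (info,(u,v)); returns point, residuals px"
    r=least_squares(lambda p:np.concatenate([proj(i,p)[0]-uv for i,uv in obs]),p0); return r.x,r.fun
def onz(i,uv,z):
    d=cv2.undistortPoints(np.array([[uv]],float),K(i),i["dist_coeffs"])[0,0]
    E=i["extrinsics"]; v=E[:3,:3]@[d[0],d[1],1]; o=E[:3,3]; return o+v*(z-o[2])/v[2]
def totool(dw,s=None):
    s=s or telemetry.observe(); return R.from_rotvec(s["ee_rot"]).inv().apply(dw)*100
def crop(img,x,y,w,h,k): return cv2.resize(img[y:y+h,x:x+w],(w*k,h*k),interpolation=cv2.INTER_CUBIC)
E
python3 - <<'E'
from h import *
a=cv2.imread('pics/side0.png');b=cv2.imread('pics/top0.png')
A=crop(a,240,238,133,100,3);B=crop(a,163,155,133,100,3);C=crop(b,305,190,100,75,4);D=crop(b,180,190,100,75,4)
A=cv2.copyMakeBorder(A,0,0,0,1,0);B=cv2.copyMakeBorder(B,0,0,0,1,0)
cv2.imwrite('pics/c1.png',np.vstack([np.hstack([A,B]),np.hstack([C,D])]))
E
```

```text
(no output)
```

View pics/c1.png

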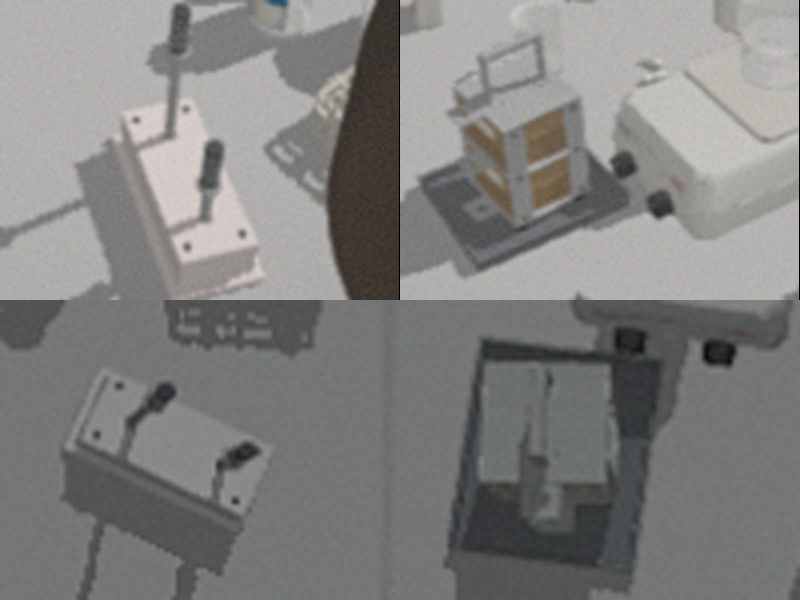

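The crops show the long rod's grip top at native side (300,240.7) and top view (346,213). The handle bar ends are at side (190.7,174.3) and (210,167.7), and the top eyelet tab is at about side crop (460,112).

Run:
```python
from h import *
S=vision.camera_info("side");T=vision.camera_info("top")
f=lambda x,y:(305+x/4,190+(y-300)/4)
g=lambda x,y:(180+(x-400)/4,190+(y-300)/4)
sa=lambda x,y:(240+x/3,238+y/3); sb=lambda x,y:(163+(x-400)/3,155+y/3)
print("griptop",tri([(S,sa(180,7)),(T,f(166,390))]))
print("collar",tri([(S,sa(177,52)),(T,f(136,420))]))
print("entry side z.04",onz(S,sa(170,135),.04), "top",onz(T,f(127,425),.04))
print("short top",tri([(S,sa(213,144)),(T,f(249,450))]))
print("hand front",tri([(S,sb(483,57)),(T,g(538,455))]))
print("hand rear",tri([(S,sb(540,38)),(T,g(549,373))]))
print("hand f/r side z.179",onz(S,sb(483,57),.179),onz(S,sb(540,38),.179))
for p in [(485,365),(482,482),(608,482),(610,362)]: print("shelf",onz(T,g(*p),.128))
for p in [(484,340),(660,362),(634,588),(448,565)]: print("tray",onz(T,g(*p),.014))
print("tab top",onz(T,g(548,520),.128)," stand corners",[onz(T,f(*p),.04).round(4) for p in [(100,370),(270,445),(240,515),(75,442)]])
print("dropper",onz(S,(224,265),.04))
```

```text
griptop (array([ 0.56946223, -0.1544395 ,  0.17502774]), array([ 0.03671308, -0.00958807, -0.02796967,  0.04055047]))
collar (array([ 0.56651648, -0.14978056,  0.12507478]), array([-3.12678047,  0.81456683,  2.31085989, -3.46681717]))
entry side z.04 [ 0.56901193 -0.15736989  0.04      ] top [ 0.56625487 -0.15148449  0.04      ]
short top (array([ 0.54139548, -0.22220736,  0.12129689]), array([ 0.08128671, -0.02129838, -0.06655998,  0.0966894 ]))
hand front (array([0.50448286, 0.1846244 , 0.17572575]), array([-0.2725977 ,  0.06930589,  0.12058409, -0.26190582]))
hand rear (array([0.55891362, 0.1824318 , 0.17345753]), array([-0.30312248,  0.0774133 ,  0.14183881, -0.27979869]))
hand f/r side z.179 [0.50328005 0.18014789 0.179     ] [0.55594576 0.17499435 0.179     ]
shelf [0.5683477  0.23160343 0.128     ]
shelf [0.48888033 0.2260873  0.128     ]
shelf [0.4948062 0.1417896 0.128    ]
shelf [0.57627585 0.14704722 0.128     ]
tray [0.60674492 0.25077358 0.014     ]
tray [0.59918105 0.11860074 0.014     ]
tray [0.43183483 0.12490605 0.014     ]
tray [0.43879026 0.26128413 0.014     ]
tab top [0.46665363 0.17968953 0.128     ]  stand corners [array([ 0.6054, -0.1303,  0.04  ]), array([ 0.5584, -0.2565,  0.04  ]), array([ 0.5062, -0.2357,  0.04  ]), array([ 0.5513, -0.1142,  0.04  ])]
dropper [ 0.46641936 -0.01482269  0.04      ]
```

```bash
python3 -m creep '9.18 44.2 -23.4 -1.5 0 0 22;9.18 44.2 -23.4 -1.5 0 0 22;9.18 44.2 -23.4 -1.5 0 0 22;9.18 44.2 -23.4 -1.5 0 0 22;9.18 44.2 -23.4 -1.5 0 0 22' 15
```

```text
clock: 0.72
position: [0.4589, -0.3074, 0.2547]
ee_rot: [-3.139, -0.116, 0.0]
force: [1.1, 0.0, -0.1]
width: 1.0
gripper_force: 0.0
```

```bash
python3 -m creep '9.18 12.1 -14.3 -0.5 0 0 0;9.18 12.1 -14.3 -0.5 0 0 0;9.18 12.1 -14.3 -0.5 0 0 0;9.18 12.1 -14.3 -0.5 0 0 0;9.18 12.1 -14.3 -0.5 0 0 0'
python3 - <<'E'
from h import *
s=telemetry.observe(); print(s["position"],s["ee_rot"],abs(s["dq"]).max())
i=vision.camera_info("wrist"); w=vision.get_image("wrist")[:,:,::-1].copy()
sd=vision.get_image("side")[:,:,::-1];cv2.imwrite("pics/side2.png",sd);cv2.imwrite("pics/w2.png",w)
p=s["position"]+R.from_rotvec(s["ee_rot"]).apply([0,0,.1]); print(proj(i,[s["position"],p,[.569,-.155,.176]]))
cv2.imwrite("pics/c2.png",cv2.resize(w,(800,600)))
E
```

```text
clock: 1.35
position: [0.5678, -0.1581, 0.2593]
ee_rot: [3.139, 0.116, -0.002]
force: [-0.2, 0.4, -0.1]
width: 1.002
gripper_force: 0.0
[ 0.56783519 -0.15805303  0.25934734] [ 3.13903030e+00  1.16280998e-01 -1.91706571e-03] 0.02980098957869199
[[260.62784276 259.95885764]
 [259.58167927 200.23056035]
 [256.00040894 205.11379044]]
```

View pics/c2.png

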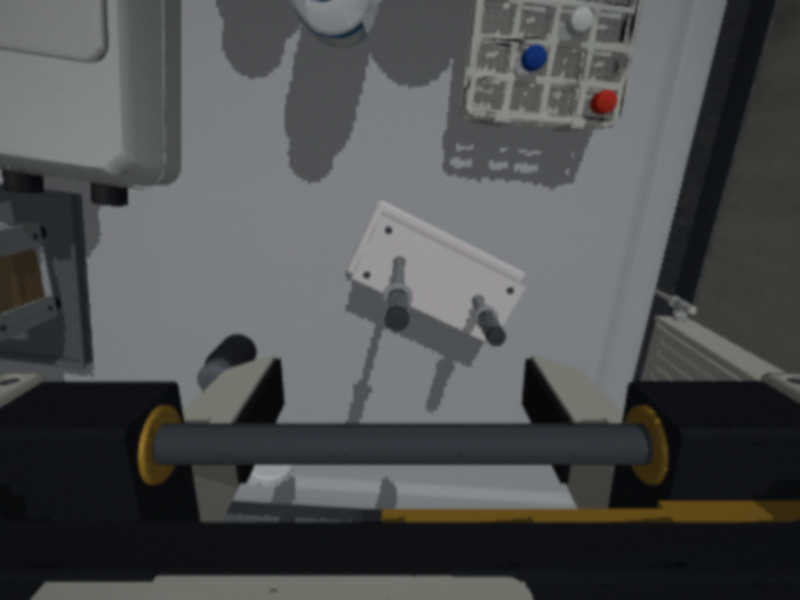

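The wrist view shows the long rod's grip top at native (254,203.5), against a prediction of (256,205). I descend with a small correction.

```bash
python3 -m creep '9.18 0.25 -0.45 5 0 0 0;9.18 0.25 -0.45 9.7 0 0 0;4 0.25 -0.45 9.7 0 0 0;1 0.25 -0.45 9.7 0 0 0;1 0.25 -0.45 9.7 0 0 0' 20;python3 -m creep '0.8 0 0 0 0 0 0;0.8 0 0 0 0 0 0;0.8 0 0 0 0 0 0'
```

```text
clock: 2.08
position: [0.5716, -0.1538, 0.1651]
ee_rot: [3.139, 0.115, 0.005]
force: [0.0, 0.1, 1.0]
width: 0.724
gripper_force: 0.0
clock: 2.45
position: [0.5705, -0.153, 0.1631]
ee_rot: [3.139, 0.116, 0.001]
force: [-0.2, 0.8, -0.4]
width: 0.395
gripper_force: 0.0
```

```bash
python3 -m creep '0.8 0 0 0 0 0 0;0.8 0 0 0 0 0 0;0.8 0 0 0 0 0 0;0.8 0 0 0 0 0 0;0.8 0 0 0 0 0 0' 25
```

```text
clock: 3.08
position: [0.5703, -0.1532, 0.1628]
ee_rot: [3.139, 0.116, -0.0]
force: [-0.0, -1.9, -0.7]
width: 0.134
gripper_force: 25.0
```

```bash
python3 -m creep '0.8 0 0 -5 0 0 0;0.8 0 0 -10 0 0 0;0.8 0 0 -14 0 0 0;0.8 0 0 -14 0 0 0;0.8 0 0 -14 0 0 0' && python3 -m creep '0.8 -7.2 -27.9 0 0 0 0;0.8 -7.2 -27.9 0 0 0 0;0.8 -7.2 -27.9 0 0 0 0;0.8 -7.2 -27.9 0 0 0 0;0.8 -7.2 -27.9 0 0 0 0' && python3 -m creep '0.8 0 0 0 0 0 0;0.8 0 0 0 0 0 0;0.8 0 0 0 0 0 0'
python3 - <<'E'
from h import *
s=telemetry.observe(); print(s["position"],s["ee_rot"],abs(s["dq"]).max())
for n in("wrist","side","top"): cv2.imwrite(f"pics/{n}3.png",vision.get_image(n)[:,:,::-1])
i=vision.camera_info("wrist");Rt=R.from_rotvec(s["ee_rot"])
P=[s["position"]+Rt.apply([0,0,d]) for d in(-.014,.03,.152)]
P+= [np.array([.479,.180,.128]),np.array([.5317,.1835,.179])]
S=vision.camera_info("side");T=vision.camera_info("top")
for j in(i,S,T): print(proj(j,P).round(1).tolist())
w=cv2.imread("pics/wrist3.png");a=cv2.imread("pics/side3.png");b=cv2.imread("pics/top3.png")
u,v=proj(S,P[3])[0].astype(int)
A=crop(a,u-50,v-60,100,100,4);B=crop(b,*(proj(T,P[3])[0].astype(int)-[60,60]),100,100,2); W=cv2.resize(w,(400,300))
print(u-50,v-60,proj(T,P[3])[0].astype(int)-[60,60])
out=np.zeros((600,800,3),np.uint8); out[:400,:400]=A; out[:200,400:600]=B; out[300:,400:]=W
cv2.imwrite("pics/c3.png",out)
E
```

```text
clock: 3.7
position: [0.57, -0.1528, 0.3021]
ee_rot: [-3.139, -0.116, 0.001]
force: [-0.3, -0.7, -0.3]
width: 0.134
gripper_force: 25.0
clock: 4.32
position: [0.4758, 0.1229, 0.3014]
ee_rot: [-3.139, -0.121, 0.004]
force: [0.5, -0.1, -0.5]
width: 0.134
gripper_force: 25.0
clock: 4.7
position: [0.4783, 0.1184, 0.3022]
ee_rot: [3.139, 0.112, -0.002]
force: [0.7, -0.3, -0.4]
width: 0.14
gripper_force: 25.0
[0.4783312  0.11839371 0.30221024] [ 3.13888086e+00  1.12098357e-01 -1.57259493e-03] 0.0036059779125913603
[[261.9, 274.2], [261.1, 235.4], [259.9, 184.1], [203.9, 174.1], [190.8, 129.5]]
[[186.2, 139.1], [188.9, 156.6], [195.4, 199.0], [184.9, 193.5], [199.8, 169.5]]
[[236.6, 233.9], [237.6, 236.1], [239.9, 241.4], [217.3, 240.4], [215.9, 217.9]]
134 133 [157 180]
```

View pics/c3.png

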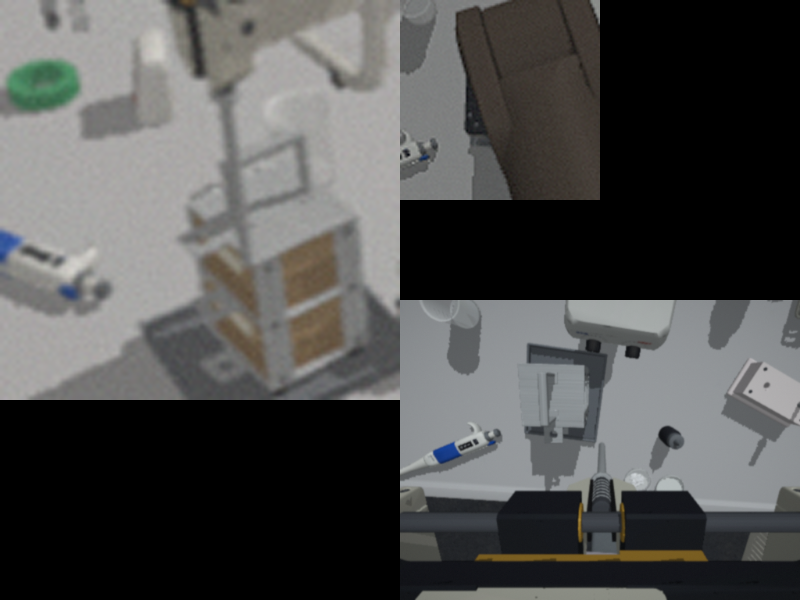

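The wrist view shows the held rod, with its tip at about native (260,183), and the rack to the left with its front tab at about (198,170). I'll enlarge both, with the unobstructed side view alongside.

Run:
```python
from h import *
w=cv2.imread("pics/wrist3.png");a=cv2.imread("pics/side2.png")
out=np.zeros((600,800,3),np.uint8); out[:,:540]=crop(w,140,50,135,150,4); out[:,540:798]=crop(a,170,160,43,100,6)
cv2.imwrite("pics/c4.png",out)
```

```text
(no output)
```

View pics/c4.png

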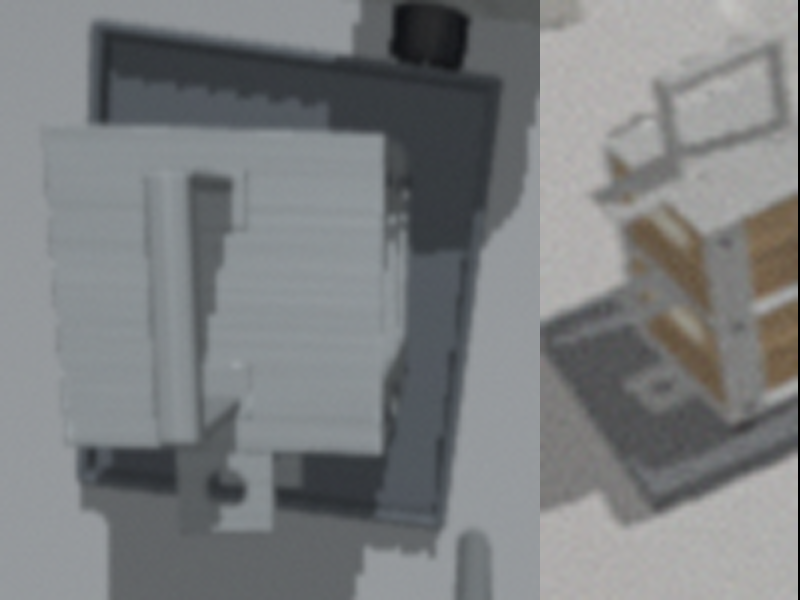

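The top eyelet's hole is at about crop (227,489), i.e. wrist (196.8,172.2). The tab's front corners are at crop (180,533) and (272,530), and the rod tip is at about (473,530), i.e. wrist (258.3,182.5). I'll fit the rack pose to these points.

Run:
```python
from h import *
i=vision.camera_info("wrist")
M=np.array([[30,0,176],[-30,0,176],[-41,-43,125],[41,-43,125],[41,43,125],[-41,43,125],[-63,-13,125],[-63,13,125],[-52,0,125]])/1e3
U=np.array([[168,172],[180,442],[380,453],[384,133],[43,130],[67,443],[272,530],[180,533],[227,489]])/4+[140,50]
def W(p,M=M): return R.from_euler("z",p[2]).apply(M)+[p[0],p[1],.003]
r=least_squares(lambda p:(proj(i,W(p))-U).ravel(),[.53,.18,.07],loss="soft_l1")
print(r.x,np.degrees(r.x[2]),(proj(i,W(r.x))-U).round(1).tolist())
print("eye fit",W(r.x,M[8:]),"eye px",onz(i,U[8],.128)," tip px",onz(i,(258.3,183.3),.150),"handle",W(r.x,np.array([[0,0,.172]])))
S=vision.camera_info("side");q=proj(S,W(r.x)); print("side pred crop",((q-[170,160])*6+[540,0]).round().tolist())
# rod mid: px centre at lower row
```

```text
[0.53226218 0.1902726  0.04174402] 2.3917559866297005 [[-0.6, -0.6], [-0.4, 1.4], [0.7, 0.5], [0.2, 0.3], [-0.2, -1.5], [-0.1, 0.8], [0.6, -0.0], [0.2, -1.4], [-0.2, 0.2]]
eye fit [[0.48030748 0.18810254 0.128     ]] eye px [0.48058462 0.1879111  0.128     ]  tip px [0.47884963 0.11995882 0.15      ] handle [[0.53226218 0.1902726  0.175     ]]
side pred crop [[771.0, 24.0], [652.0, 75.0], [698.0, 228.0], [856.0, 153.0], [750.0, 67.0], [596.0, 135.0], [616.0, 215.0], [586.0, 186.0], [623.0, 190.0]]
```

```bash
python3 -m creep '0.8 0.67 -3 0 0 0 0;0.8 0.67 -6.77 0 0 0 0;0.8 0.67 -6.77 1 0 0 0;0.8 0.67 -6.77 1 0 0 0;0.8 0.67 -6.77 1 0 0 0'
python3 - <<'E'
from h import *
s=telemetry.observe(); print(s["position"],s["ee_rot"],abs(s["dq"]).max())
for n in("wrist","side"): cv2.imwrite(f"pics/{n}5.png",vision.get_image(n)[:,:,::-1])
i=vision.camera_info("wrist");Rt=R.from_rotvec(s["ee_rot"])
tip=s["position"]+Rt.apply([0,0,.152]);q=proj(i,tip)[0];S=vision.camera_info("side");q2=proj(S,tip)[0]
print(tip,q,q2)
w=cv2.imread("pics/wrist5.png");a=cv2.imread("pics/side5.png")
c=q.astype(int)-[32,50];d=q2.astype(int)-[25,50];print(c,d)
out=np.zeros((600,800,3),np.uint8); out[:,:396]=crop(w,*c,66,100,6); out[:,400:]=crop(a,d[0],d[1],50,75,8)
cv2.imwrite("pics/c5.png",out)
E
```

```text
clock: 5.48
position: [0.4801, 0.1867, 0.2929]
ee_rot: [3.139, 0.113, -0.0]
force: [-0.1, 0.3, -0.8]
width: 0.133
gripper_force: 25.0
[0.48005439 0.18667801 0.29287389] [ 3.13897459e+00  1.12958463e-01 -1.13734800e-04] 0.0024897003094130074
[0.4800466  0.18658856 0.14087392] [259.64466854 184.15323674] [183.33952262 188.13471685]
[227 134] [158 138]
```

View pics/c5.png

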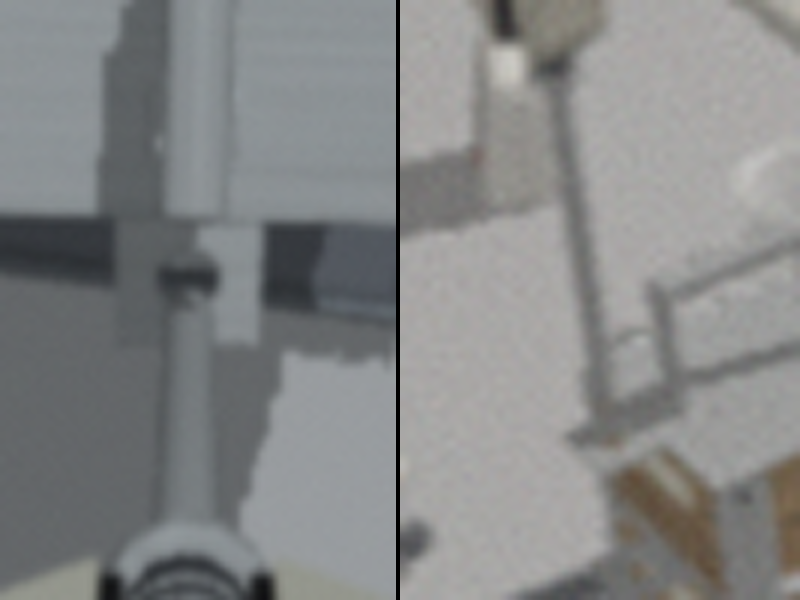

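Run:
```python
from h import *
i=vision.camera_info("wrist");S=vision.camera_info("side")
for v in (283,287,290): print("hole",onz(i,(227+189/6,134+v/6),.128)[:2])
for v in (288,292): print("tip",onz(i,(227+189/6,134+v/6),.141)[:2])
print("tab edges",onz(i,(227+188/6,134+220/6),.128)[:2],onz(i,(227+188/6,134+346/6),.128)[:2])
print("bar", onz(i,(227+198/6,134+213/6),.179)[:2])
print("side tip",onz(S,(158+200/8,138+408/8),.141)[:2],"hole",onz(S,(185.5,193.2),.128)[:2])
```

```text
hole [0.47971302 0.18772167]
hole [0.47897205 0.18766862]
hole [0.47841564 0.18762879]
tip [0.48229682 0.18793693]
tip [0.48158619 0.18788605]
tab edges [0.4912352  0.18872446] [0.46790785 0.18705841]
bar [0.50408305 0.18825329]
side tip [0.47757885 0.18371871] hole [0.48079875 0.17998635]
```

In the wrist view, the tip (189,292 in the crop) lines up with the hole centre sideways (column 189). The fore-aft offset is within about 2 mm but unclear, since the side view, which is coarse, disagrees. I'll lower the rod close above the eyelet, shift 1 mm back, and look again.

```bash
python3 -m creep '0.8 -0.1 0 0.4 0 0 0;0.8 -0.1 0 0.8 0 0 0;0.8 -0.1 0 0.8 0 0 0;0.8 -0.1 0 0.8 0 0 0'
python3 - <<'E'
from h import *
s=telemetry.observe(); print(s["position"],s["ee_rot"],s["force"])
for n in("wrist","side"): cv2.imwrite(f"pics/{n}6.png",vision.get_image(n)[:,:,::-1])
i=vision.camera_info("wrist");Rt=R.from_rotvec(s["ee_rot"])
tip=s["position"]+Rt.apply([0,0,.152]);print(tip,proj(i,tip))
w=cv2.imread("pics/wrist6.png");a=cv2.imread("pics/side6.png")
out=np.zeros((600,800,3),np.uint8); out[:,:400]=crop(w,239,155,40,60,10); out[:,400:]=crop(a,163,165,40,60,10)
cv2.imwrite("pics/c6.png",out)
E
```

```text
clock: 6.08
position: [0.4788, 0.1878, 0.2848]
ee_rot: [3.139, 0.116, -0.0]
force: [-1.2, -0.2, -0.7]
width: 0.134
gripper_force: 25.0
[0.47877055 0.18784527 0.28481541] [ 3.13939579e+00  1.15930696e-01 -8.36421608e-05] [-1.23784486 -0.1930901  -0.68241022]
[0.47876279 0.18783631 0.13281541] [[259.32465595 184.12561242]]
```

View pics/c6.png

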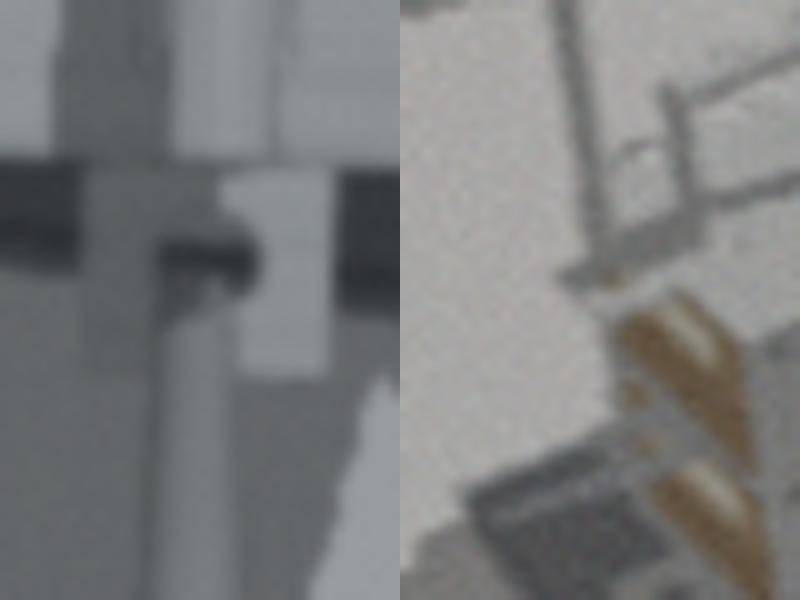

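In the wrist crop the hole is centred at about (207,271) and the tip is at about (200,290), so the rod needs about +1.3 mm x and −0.7 mm y. The side view agrees in direction. I'll correct and lower gently.

```bash
python3 -m creep '0.8 0.13 0.07 0 0 0 0;0.8 0.13 0.07 0.4 0 0 0;0.8 0.13 0.07 0.8 0 0 0;0.8 0.13 0.07 1.2 0 0 0;0.8 0.13 0.07 1.2 0 0 0'; python3 -c "
from h import *
for _ in range(2):
  s=telemetry.observe();print(s['position'],s['force'],s['ft_torque'])"
```

```text
clock: 6.8
position: [0.4799, 0.1871, 0.2724]
ee_rot: [3.139, 0.116, -0.001]
force: [-0.2, 0.3, -0.5]
width: 0.135
gripper_force: 25.0
[0.47987417 0.18711958 0.27237297] [-0.2248451   0.28009166 -0.506356  ] [-0.00171712  0.02376119 -0.04487163]
[0.47987417 0.18711958 0.27237297] [-0.2248451   0.28009166 -0.506356  ] [-0.00171712  0.02376119 -0.04487163]
```

```bash
python3 -m creep '0.8 0 0 1 0 0 0;0.8 0 0 2 0 0 0;0.8 0 0 3 0 0 0;0.8 0 0 4 0 0 0;0.8 0 0 4 0 0 0'; python3 -m creep '0.8 0 0 0.5 0 0 0;0.8 0 0 1 0 0 0;0.8 0 0 1.5 0 0 0;0.8 0 0 2 0 0 0;0.8 0 0 2 0 0 0'
```

```text
clock: 7.42
position: [0.4796, 0.187, 0.2318]
ee_rot: [3.139, 0.116, -0.003]
force: [-0.0, 0.5, 0.4]
width: 0.139
gripper_force: 25.0
clock: 8.05
position: [0.4799, 0.1871, 0.2124]
ee_rot: [3.139, 0.116, -0.001]
force: [0.5, 0.1, -0.0]
width: 0.136
gripper_force: 25.0
```

```bash
python3 -m creep '0.8 0 0 1 0 0 0;0.8 0 0 2 0 0 0;0.8 0 0 3 0 0 0;0.8 0 0 3.6 0 0 0;0.8 0 0 3.6 0 0 0'; python3 -m creep '0.8 0 0 0.4 0 0 0;0.8 0 0 0.8 0 0 0;0.8 0 0 1.1 0 0 0;0.8 0 0 1.3 0 0 0;0.8 0 0 1.3 0 0 0'
```

```text
clock: 8.68
position: [0.4799, 0.1871, 0.1763]
ee_rot: [3.139, 0.116, -0.001]
force: [-0.8, 0.4, -1.3]
width: 0.135
gripper_force: 25.0
clock: 9.3
position: [0.48, 0.1871, 0.1636]
ee_rot: [3.139, 0.116, -0.001]
force: [-1.0, -0.5, -1.5]
width: 0.13
gripper_force: 25.0
```

```bash
python3 -m creep '0.8 0 0 0.1 0 0 0;0.8 0 0 0.2 0 0 0;0.8 0 0 0.3 0 0 0;0.8 0 0 0.4 0 0 0;0.8 0 0 0.4 0 0 0'; python3 -m creep '0.8 0 0 0.1 0 0 0;0.8 0 0 0.2 0 0 0;0.8 0 0 0.2 0 0 0'
```

```text
clock: 9.93
position: [0.4801, 0.1872, 0.1597]
ee_rot: [3.139, 0.116, -0.0]
force: [-0.9, -0.1, -1.1]
width: 0.137
gripper_force: 25.0
clock: 10.3
position: [0.4802, 0.1873, 0.1588]
ee_rot: [3.139, 0.116, 0.001]
force: [-5.3, -3.6, 12.0]
width: 0.132
gripper_force: 25.0
```

Contact comes at 12 N just where the collar should seat. I release, rise, and look.

```bash
python3 -m creep '4 0 0 0 0 0 0;4 0 0 0 0 0 0;4 0 0 0 0 0 0;4 0 0 0 0 0 0;4 0 0 0 0 0 0'; python3 -m creep '4 0 0 -2 0 0 0;4 0 0 -5 0 0 0;4 0 0 -9 0 0 0;4 0 0 -9 0 0 0;4 0 0 -9 0 0 0';python3 - <<'E'
from h import *
s=telemetry.observe(); print(s["position"],s["ee_rot"],s["force"])
for n in("wrist","side"): cv2.imwrite(f"pics/{n}7.png",vision.get_image(n)[:,:,::-1])
w=cv2.imread("pics/wrist7.png");a=cv2.imread("pics/side7.png")
out=np.zeros((600,800,3),np.uint8); out[:,:400]=crop(w,205,100,100,150,4); out[:,400:]=crop(a,160,145,80,120,5)
cv2.imwrite("pics/c7.png",out)
E
```

```text
clock: 10.92
position: [0.4801, 0.1872, 0.1578]
ee_rot: [3.139, 0.116, -0.0]
force: [-0.4, 0.2, -0.8]
width: 0.436
gripper_force: 0.0
clock: 11.55
position: [0.4799, 0.187, 0.2474]
ee_rot: [3.139, 0.116, -0.0]
force: [0.2, -0.1, -0.6]
width: 0.438
gripper_force: 0.0
[0.47985115 0.18702943 0.24738171] [ 3.13913537e+00  1.15724115e-01 -4.90672996e-04] [ 0.15067097 -0.11054061 -0.57658916]
```

View pics/c7.png

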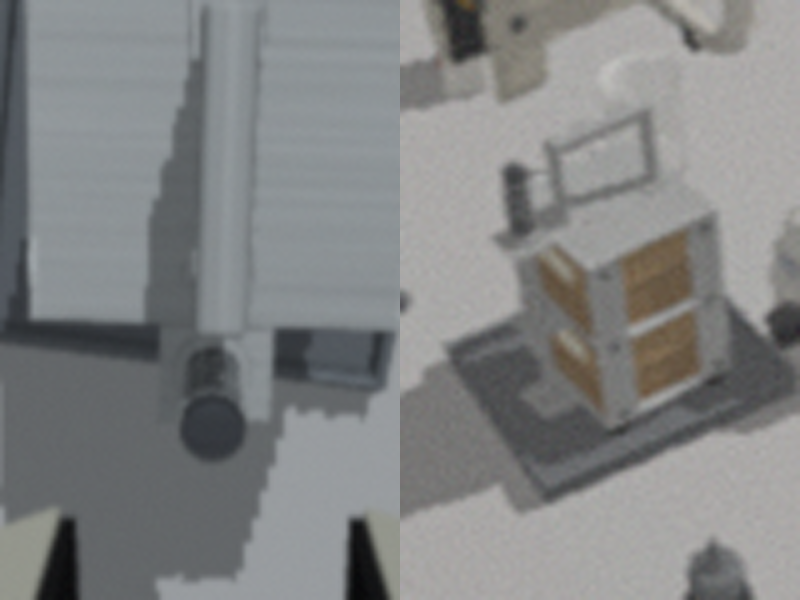

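The rod stands home: in the side crop its grip is just in front of the handle with the collar on the tab. The wrist crop shows the handle bar centred from (224,330) to (236,10). Next I work out the move to the handle.

Run:
```python
from h import *
i=vision.camera_info("wrist");s=telemetry.observe()
f=onz(i,(205+224/4,100+330/4),.179);r=onz(i,(205+236/4,100+8/4),.179);g=onz(i,(205+212/4,100+428/4),.176);t=onz(i,(205+216/4,100+420/4),.128)
e=r-f;yaw=np.arctan2(e[1],e[0]);print(f,r,"len",np.linalg.norm(e),"yaw",np.degrees(yaw),"griptop",g,"tab front",t)
for y in(yaw,np.radians(3)):
  h=np.array([.480,.187,0])+.052*np.array([np.cos(y),np.sin(y),0]);h[2]=s["position"][2];print(h,totool(h-s["position"]))
m=(f+r)/2;m[2]=s["position"][2];print(m,totool(m-s["position"]))
```

```text
[0.50410317 0.1877553  0.179     ] [0.56047607 0.18999274 0.179     ] len 0.05641728714937254 yaw 2.272873487588745 griptop [0.48377011 0.18848054 0.176     ] tab front [0.46824301 0.18635315 0.128     ]
[0.53195909 0.18906225 0.24673202] [ 5.24500662  0.16956644 -0.00921165]
[0.53192874 0.18972147 0.24673202] [ 5.24683839  0.10360042 -0.00926242]
[0.53228962 0.18887402 0.24673202] [ 5.27658192  0.19077488 -0.00925257]
```

```bash
python3 -m creep '4 5.25 0.15 0 0 0 1.8;4 5.25 0.15 0 0 0 1.8;4 5.25 0.15 3.5 0 0 1.8;4 5.25 0.15 7.2 0 0 1.8;4 5.25 0.15 7.2 0 0 1.8' 40; python3 -m creep '0.5 0 0 0 0 0 0;0.5 0 0 0 0 0 0;0.5 0 0 0 0 0 0;0.5 0 0 0 0 0 0;0.5 0 0 0 0 0 0' 50
```

```text
clock: 12.28
position: [0.53, 0.1886, 0.1729]
ee_rot: [3.138, 0.067, -0.01]
force: [-1.2, 0.7, 0.8]
width: 0.437
gripper_force: 0.0
clock: 12.9
position: [0.5331, 0.1892, 0.1766]
ee_rot: [3.141, 0.066, 0.002]
force: [-0.4, -2.4, 6.3]
width: 0.1
gripper_force: 50.0
```

```bash
python3 -m creep '0.5 0 0 -0.3 0 0 0;0.5 0 0 -0.8 0 0 0;0.5 0 0 -1.5 0 0 0;0.5 0 0 -2.5 0 0 0;0.5 0 0 -3.5 0 0 0'; python3 -m creep '0.5 0 0 -1 0 0 0;0.5 0 0 -2.2 0 0 0;0.5 0 0 -3.4 0 0 0;0.5 0 0 -4.6 0 0 0;0.5 0 0 -5.6 0 0 0'; python3 -m creep '0.5 0 0 -0.6 0 0 0;0.5 0 0 -0.9 0 0 0;0.5 0 0 -0.9 0 0 0;0.5 0 0 -0.9 0 0 0;0.5 0 0 -0.9 0 0 0'; python3 -m creep '0.5 0 0 0 0 0 0;0.5 0 0 0 0 0 0;0.5 0 0 0 0 0 0;0.5 0 0 0 0 0 0'
python3 - <<'E'
from h import *
a=vision.get_image("side")[:,:,::-1]
cv2.imwrite("pics/c8.png",crop(np.ascontiguousarray(a),130,80,130,150,4))
s=telemetry.observe();print(s["position"],s["force"],s["ft_torque"],abs(s["dq"]).max())
E
```

```text
clock: 13.52
position: [0.5327, 0.1897, 0.2117]
ee_rot: [-3.141, -0.067, -0.0]
force: [0.5, 0.2, -6.4]
width: 0.103
gripper_force: 50.0
clock: 14.15
position: [0.5326, 0.1896, 0.2677]
ee_rot: [-3.141, -0.066, -0.001]
force: [-0.4, 0.7, -5.7]
width: 0.101
gripper_force: 50.0
clock: 14.78
position: [0.5324, 0.1895, 0.2755]
ee_rot: [3.141, 0.066, -0.001]
force: [-0.0, -0.5, -5.6]
width: 0.103
gripper_force: 50.0
clock: 15.28
position: [0.5326, 0.1896, 0.2758]
ee_rot: [3.141, 0.066, 0.0]
force: [-0.4, -0.3, -6.0]
width: 0.103
gripper_force: 50.0
[0.5325777  0.18959109 0.27583044] [ 0.13216244  0.20788477 -5.67940997] [ 0.02515564  0.01925773 -0.01952549] 0.0015039088288490016
```

View pics/c8.png

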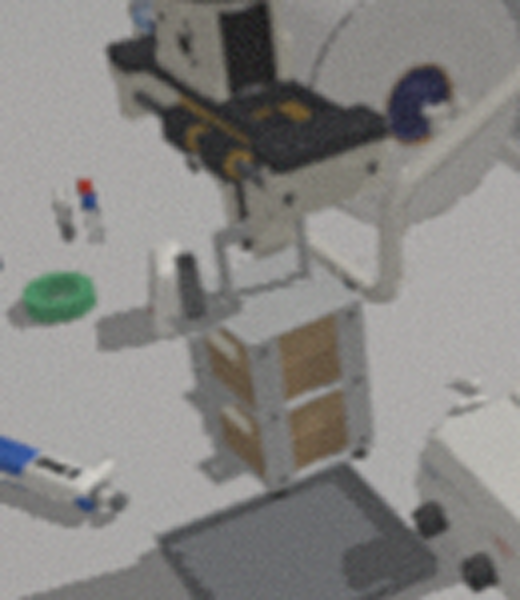

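The rack hangs level, about 10 cm above the tray. The rod is home at crop (190,290) and both boxes are in place, so I hand in the job.

```bash
python3 -c "
from cell import job
print(job.sign_off())"
```

```text
the job is handed in; nothing more can be done
None
```

The long rod is locked through the rack's three eyelets, and the job is handed in with the rack held level by its handle about 10 cm above where it stood; I got no verdict back from the judge.

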